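# Load the orbital shaker and set its speed

### The arm

A 6-joint arm with a two-finger parallel gripper is mounted at the origin on the work surface. World frame = base frame: x ahead of the robot, y to its left, z up, the work surface at z = 0. Lengths are in mm, angles in rad, forces in N, time in s.
With the tool pointing down it reaches from about 375 to 925 mm from the base axis. Payload 5.7 kg.
Tool frame: the origin (TCP) lies midway between the tips of the shut fingers; the grasp point (between the pads) lies 19 mm behind it; y points along the fingers, x is the direction in which the jaws open and shut, and the axes are right-handed (so a half turn about y gives the same grasp; the last joint's range is limited). The gripper opens to 88 mm and grips with 3 to 60 N. Pads are 20 mm wide; open, the fingers measure 115 mm over their backs; the gripper's body (75 mm by 178 mm) begins 61 mm behind the grasp point.
Start: joints at [-1.374, 0.359, 1.51, -0, 1.272, -0.115], TCP at [184.048, -571.042, 222.623] pointing down, gripper open.
Joint ranges: [-2.97, 2.97], [-1.01, 2.36], [0.21, 2.38], [-0.96, 4.11], [0.2, 2.71], [-2.98, 2.98]. Speed limits (rad/s): [2.39, 2.39, 3.14, 3.14, 3.14, 3.14].

### API

Orientations are given as [roll, pitch, yaw] about the fixed x, y, z axes, in that order (R = Rz(yaw) Ry(pitch) Rx(roll)).
In Python, from plant import sense, camera, calibration, sign_off gives the robot as it stands.
- The arm moves only by the tool play_rows, never from a script. Its argument "increments" is text: rows parted by semicolons, each of 5 numbers parted by spaces: the shift along the world's x, y, z in cm, then the turn about the world's z in degrees, then the opening, from 0 (shut) to 1 (fully open). In form: x y z roll hand; .... A call has 1 to 20 rows; each row shifts and turns the pose as measured when the row begins; what a row does not reach is not made up. A row lasts 1/12 s, in which the tool goes at most 41.7 mm and 7.16 degrees, less where a joint would pass 70% of its speed; a pose out of reach is approached as far as the arm can. A call with a gripper value outside its range is refused whole. The fingers move at their own pace and stop on an object; "newtons" is the grip in N (left out, the last holds). Time passes only in rows, so rows that do not move let the fingers close. It gives the time, the measured TCP pose, the force and the opening at its end, in the units of the state.
- sense(): the state, without advancing time (a new reading comes with each control period).
- camera(name): name is "scene" or "top"; returns (picture, depth): 384x512x3 uint8, red, green, blue; 384x512 float32, mm along the optical axis (not along the pixel's ray), 0 where there is no reading.
- calibration(name): a dict with "camera_matrix" (3x3 intrinsics, pixels), "D" ([k1, k2, p1, p2, k3] as OpenCV has them; the pictures are not rectified), "view" (4x4, takes a point from world to camera coordinates). Camera axes: x right, y down, z forward; pixel columns grow to the right and rows downward; lengths in mm; the calibration is good to about 2 mm. A picture is of the moment at which its call begins. calibration takes no time and is no camera call.
- sign_off(): hands the job in, once; it reports no verdict.
The state is a dict: "clock": time; "joint_positions": joint angles; "dq": joint speeds; "tau": joint torques, N m; "tcp_pos": TCP position; "orientation": TCP orientation; "wrist_force": force on the tool from outside, world axes, zero at the start; "moment": the same for the moment, N m; "finger_gap": opening from 0.0 (shut) to 1.0 (fully open).
Only numpy, scipy, OpenCV 4.12 (cv2) and the standard library are available. Lean on these libraries where they do the work, as an engineer would, in place of code of your own. Each camera call takes 0.05 s, during which the arm holds its last target. There are 200 camera calls.

### The job

Load the orbital shaker: first flip the console's power toggle to off (towards the red dot). With the power off, stand every blue-capped jar from the mat upright on the floor of its own free compartment of the shaker's tray and turn the orange speed knob until its white pointer points at the green mark, without touching the grey knobs around it; then flip the power toggle back to on (towards the green dot). Leave the flask in the tray, the tall flask and the foam bung where they are.

Things in the scene. Friction and masses are not known exactly. Their poses are not given: they have to be found in the camera images.
- shaker: Fixed orbital shaker, white with a purple band; open aluminium tray on top (does not move). Origin under its centre on the bench, z up. Six compartments 72 x 72 mm inside, centres at x = -38 or +38, y = -76, 0 or +76 mm in its frame; floors 75 mm above the bench, walls 4 mm thick, their tops at 101 mm. A flat blue dot marks each floor that was free at the start
- console: Fixed control console, a white box 180 (x) x 186 (y) x 50 mm high with a purple top. Origin under its centre on the bench, z up, x away from the robot at yaw 0. Six knobs on its top at x = -57, 0 or +57 and y = +2 or +59 mm in its frame (which is where varies); the power toggle at x = 0, y = -61 mm
- toggle (a joint): Power toggle, a steel bat lever standing up from the console top, rad: +0.40 = ON, leaning to the console's +x (green dot); -0.40 = OFF, leaning to its -x (red dot). Top-heavy: once well past its centre (0) it drops to the stop by itself (under 0.5 N at the tip). Hinge along the console's y, at x = 0, y = -61 mm in the console frame, 50 mm above the bench (level with the console top)
- toggle_tip (a point): Centre of the 13 mm ball at the tip of the toggle bat, 45 mm from its hinge; bat 9 mm thick. The tip swings 17 mm to either side and is 91 mm above the bench at the stops. The console top is free for 80 mm from the hinge along the console's x and 35 mm towards the knobs
- speed (a joint): Turn of the orange speed knob, rad: 0 at one stop, grows clockwise seen from above, 4.6 at the other stop; stays where left (friction 0.03 N m). Pointing at the green mark = 2.0. At 0 the pointer points to the console's -x
- speed_grip (a point): Orange speed knob: grip point on its axis, 87 mm above the bench. Upright grip bar 30 x 14 mm, top 94 mm above the bench, on a disc of 32 mm diameter with its top at 64 mm; the bar lies along this point's x axis, a white pointer line marks the top and end of its -x half. Its round white base (56 mm) carries the green mark, a short line beside the disc. z up
- knob1: Grey neighbour knob, same shape and size as the orange one, not to be touched. Origin on its axis, 56 mm above the bench; it reaches 94 mm above the bench and 16 mm from its axis; neighbouring axes are 57 mm apart
- knob2: Grey neighbour knob, same shape and size as the orange one, not to be touched. Origin on its axis, 56 mm above the bench; it reaches 94 mm above the bench and 16 mm from its axis; neighbouring axes are 57 mm apart
- knob3: Grey neighbour knob, same shape and size as the orange one, not to be touched. Origin on its axis, 56 mm above the bench; it reaches 94 mm above the bench and 16 mm from its axis; neighbouring axes are 57 mm apart
- knob4: Grey neighbour knob, same shape and size as the orange one, not to be touched. Origin on its axis, 56 mm above the bench; it reaches 94 mm above the bench and 16 mm from its axis; neighbouring axes are 57 mm apart
- knob5: Grey neighbour knob, same shape and size as the orange one, not to be touched. Origin on its axis, 56 mm above the bench; it reaches 94 mm above the bench and 16 mm from its axis; neighbouring axes are 57 mm apart
- jar1_mid (a point): Squat culture jar with a blue cap (may be absent), 56 mm diameter, 60 mm tall (the cap is the top 16 mm), bottom-heavy, 0.12 to 0.21 kg; at first on a black rubber mat 3 mm thick. Gripped with the fingertips 27 mm or more above its underside, the fingers clear the tray walls. This point is its centre, 30 mm above its underside; z along its axis, up
- jar2_mid (a point): Squat culture jar with a blue cap (may be absent), 56 mm diameter, 60 mm tall (the cap is the top 16 mm), bottom-heavy, 0.12 to 0.21 kg; at first on a black rubber mat 3 mm thick. Gripped with the fingertips 27 mm or more above its underside, the fingers clear the tray walls. This point is its centre, 30 mm above its underside; z along its axis, up
- jar3_mid (a point): Squat culture jar with a blue cap (may be absent), 56 mm diameter, 60 mm tall (the cap is the top 16 mm), bottom-heavy, 0.12 to 0.21 kg; at first on a black rubber mat 3 mm thick. Gripped with the fingertips 27 mm or more above its underside, the fingers clear the tray walls. This point is its centre, 30 mm above its underside; z along its axis, up
- jar4_mid (a point): Squat culture jar with a blue cap (may be absent), 56 mm diameter, 60 mm tall (the cap is the top 16 mm), bottom-heavy, 0.12 to 0.21 kg; at first on a black rubber mat 3 mm thick. Gripped with the fingertips 27 mm or more above its underside, the fingers clear the tray walls. This point is its centre, 30 mm above its underside; z along its axis, up
- flask_mid (a point): Small conical flask with a cream stopper already standing in one of the tray's compartments, 56 mm across at its foot, 85 mm tall; this point is on its axis half-way up. It stays where it is
- tall_flask_mid (a point): Larger conical flask standing on the bench, 90 mm across at its foot, 160 mm tall; this point is on its axis half-way up. Bystander
- bung_center (a point): Cream foam bung lying on the bench, 52 mm diameter, 35 mm tall; this point is its centre. Bystander
There are look-alikes about, which are no part of the job. What is shaped like the part that bears jar2_mid but brown, pink or yellow is not meant.

How it is judged (in metres and radians):
On the way, in this order (a step that is already met when the one before it is completed fails the run):
1. the power toggle is off (value of joint toggle below -0.3 rad), for 0.2 s.
2. with the power off, all jars stand in the tray and the speed knob points at the green mark (value of joint toggle below -0.3 rad and x of jar1_mid in the frame of shaker between -0.074 and 0.074 m and y of jar1_mid in the frame of shaker between -0.112 and 0.112 m and z of jar1_mid in the frame of shaker between 0.098 and 0.112 m and angle between each of jar1_mid, jar2_mid, jar3_mid, jar4_mid's own z axis and vertical below 0.12 rad and x of jar2_mid in the frame of shaker between -0.074 and 0.074 m and y of jar2_mid in the frame of shaker between -0.112 and 0.112 m and z of jar2_mid in the frame of shaker between 0.098 and 0.112 m and x of jar3_mid in the frame of shaker between -0.074 and 0.074 m and y of jar3_mid in the frame of shaker between -0.112 and 0.112 m and z of jar3_mid in the frame of shaker between 0.098 and 0.112 m and x of jar4_mid in the frame of shaker between -0.074 and 0.074 m and y of jar4_mid in the frame of shaker between -0.112 and 0.112 m and z of jar4_mid in the frame of shaker between 0.098 and 0.112 m and value of joint speed between 1.85 and 2.15 rad and velocity of joint speed between -0.05 and 0.05 rad/s), for 0.3 s.
3. the power toggle is on again (value of joint toggle above 0.3 rad), for 0.2 s.
At the end, for the whole second after the job is handed in: The toggle is on (over 0.3 rad), the speed knob reads 1.85 to 2.15 rad (2.0 is the green mark, within 0.15), and every jar present stands at rest and upright (within 0.12 rad) on the floor of a tray compartment (centre 98 to 112 mm above the bench, inside the tray's outer walls) (value of joint toggle above 0.3 rad and x of jar1_mid in the frame of shaker between -0.074 and 0.074 m and y of jar1_mid in the frame of shaker between -0.112 and 0.112 m and z of jar1_mid in the frame of shaker between 0.098 and 0.112 m and angle between each of jar1_mid, jar2_mid, jar3_mid, jar4_mid's own z axis and vertical below 0.12 rad and x of jar2_mid in the frame of shaker between -0.074 and 0.074 m and y of jar2_mid in the frame of shaker between -0.112 and 0.112 m and z of jar2_mid in the frame of shaker between 0.098 and 0.112 m and x of jar3_mid in the frame of shaker between -0.074 and 0.074 m and y of jar3_mid in the frame of shaker between -0.112 and 0.112 m and z of jar3_mid in the frame of shaker between 0.098 and 0.112 m and x of jar4_mid in the frame of shaker between -0.074 and 0.074 m and y of jar4_mid in the frame of shaker between -0.112 and 0.112 m and z of jar4_mid in the frame of shaker between 0.098 and 0.112 m and value of joint speed between 1.85 and 2.15 rad and velocity of joint speed between -0.05 and 0.05 rad/s); the robot touches nothing.
It fails at once if a grey knob is touched (over 1 N)  (contact force between any of knob1, knob2, knob3, knob4, knob5 and anything else above 1 N).
It fails at once if the flask in the tray, the tall flask or the bung is moved more than 30 mm or toppled (distance of any of flask_mid, tall_flask_mid, bung_center from where it was at the start of the episode above 0.03 m or angle between any of flask_mid, tall_flask_mid, bung_center's own z axis and vertical above 0.5 rad).
Of jar1, jar2, jar3, jar4 only 3 to 4 are there at a start; the rules pass over those that are not, and their reading is None.
At some moment in a run one of jar1, jar2, jar3, jar4 may be knocked a few centimetres aside while the robot is not near it.
It also fails if it takes over 210 s, if anything falls off the work surface, if the arm or the gripper's body presses on something with over 40 N, if the wrist force passes 120 N, or if a joint passes its speed limit or range.

## Working session

There is one attempt and no reset: what is moved stays moved. The work goes in short steps, Python scripts to look and compute and a tool call to move; the robot and the scene stay as the last step left them, time stands still between calls to the robot, and variables do not carry over. Pictures are saved under pics/ and viewed, about 12 in all and at most 16, crops included, and the job is handed in when it is done.

Besides the shell and the picture viewer there is one more tool, called after ">>>" as a command line: name --argument value ..., lists and objects as JSON in quotes. play_rows: Moves the arm, as the interface text tells. Its arguments: {"type":"object","properties":{"increments":{"type":"string"},"newtons":{"type":"number"}},"required":["increments"]}

```bash
ls; mkdir -p pics; cat > h.py <<'E'
import numpy as np, cv2
from plant import sense, camera, calibration, sign_off
def shot(name, fn):
    im,d=camera(name); cv2.imwrite(f'pics/{fn}.png',im[:,:,::-1]); np.save(f'pics/{fn}.npy',d); return im,d
def ray(name,uv):
    c=calibration(name);K=np.array(c['camera_matrix'],float);D=np.array(c['D'],float);V=np.array(c['view'],float)
    p=cv2.undistortPoints(np.array(uv,float).reshape(-1,1,2),K,D)[:,0]
    R=V[:3,:3];o=-R.T@V[:3,3]
    return o,np.c_[p,np.ones(len(p))]@R
def onplane(name,uv,z):
    o,r=ray(name,uv); return o+r*((z-o[2])/r[:,2])[:,None]
def cloud(name,d):
    v,u=np.mgrid[:d.shape[0],:d.shape[1]]
    o,r=ray(name,np.c_[u.ravel(),v.ravel()]); return (o+r*d.ravel()[:,None]).reshape(*d.shape,3)
def proj(name,P):
    c=calibration(name);V=np.array(c['view'],float)
    return cv2.projectPoints(np.array(P,float).reshape(-1,3),cv2.Rodrigues(V[:3,:3])[0],V[:3,3],np.array(c['camera_matrix'],float),np.array(c['D'],float))[0][:,0]
E
python3 - <<'E'
from h import *
a,_=shot('top','top0');b,_=shot('scene','sc0')
for n in('top','scene'):
    o,r=ray(n,[[256,192]]);print(n,o,r)
s=sense();print(s['tcp_pos'],s['orientation'],s['finger_gap'],s['clock'])
E
```

```text
pics
top [ 344.97811139 -101.1138063  1202.99019331] [[ 1.73219738e-01 -1.44768312e-04 -9.84940635e-01]]
scene [1012.95027513 -717.44447972  840.42576369] [[-0.39644688  0.5960435  -0.69860401]]
[ 183.94306481 -570.4666999   221.92437761] [-1.57060884  0.00158932 -1.2589867 ] 1.0015241868223486 0.1
```

View pics/top0.png

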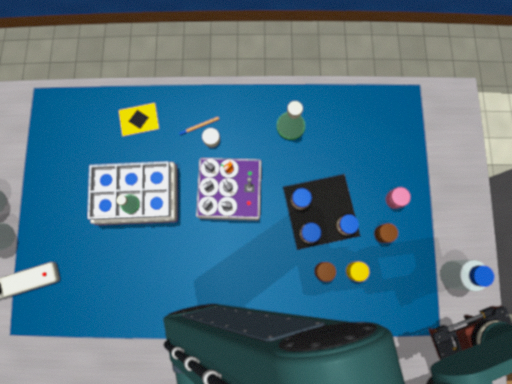

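View pics/sc0.png

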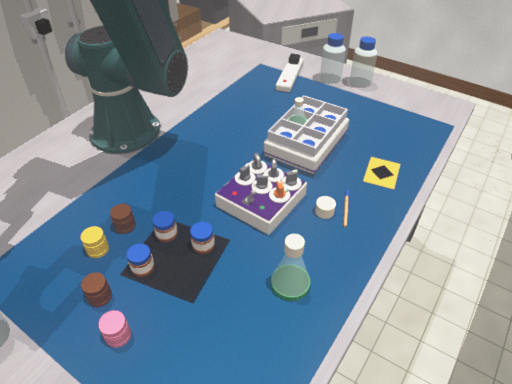

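```bash
python3 - <<'E'
from h import *
im=cv2.imread('pics/top0.png');d=np.load('pics/top0.npy');C=cloud('top',d)
hsv=cv2.cvtColor(im,cv2.COLOR_BGR2HSV)
def blobs(m,zlo,zhi,name,mn=15):
    m=(m&(C[...,2]>zlo)&(C[...,2]<zhi)).astype(np.uint8)
    n,l,st,ce=cv2.connectedComponentsWithStats(m)
    for i in range(1,n):
        if st[i,4]>=mn:
            z=np.median(C[l==i][:,2]);print(name,ce[i].round(1),st[i,4],'z%.0f'%z,onplane('top',[ce[i]],z)[0].round(1))
H,S,V=hsv[...,0],hsv[...,1],hsv[...,2]
blue=(H>105)&(H<120)&(S>180)&(V>150)
blobs(blue,40,90,'jar/dot')
blobs((H<15)&(S>170)&(V>120),60,110,'orange',4)
blobs((H>125)&(H<150)&(S>80),30,70,'purple',100)
w=(C[...,2]>85)&(C[...,2]<115);w[:, :70]=0
m=w.astype(np.uint8);n,l,st,ce=cv2.connectedComponentsWithStats(m)
for i in range(1,n):
    if st[i,4]>30: print('tall',ce[i].round(1),st[i]);
    if st[i,4]>800 and ce[i][0]<200:
        P=C[l==i][:,:2].astype(np.float32);print('tray',cv2.minAreaRect(P))
pu=((H>125)&(H<150)&(S>80)&(C[...,2]>35)&(C[...,2]<65));print('console',cv2.minAreaRect(C[pu][:,:2].astype(np.float32)))
a=cv2.resize(im[145:232,80:270],None,fx=4.2,fy=4.2,interpolation=cv2.INTER_CUBIC)
cv2.imwrite('pics/top_crop.png',a)
s=cv2.imread('pics/sc0.png');cv2.imwrite('pics/sc_crop.png',cv2.resize(s[145:235,205:315],None,fx=6.5,fy=6.5,interpolation=cv2.INTER_CUBIC))
E
```

```text
jar/dot [156.3 177.4] 77 z76 [588.4 192.1  75.9]
jar/dot [105.6 179.5] 77 z76 [582.8 343.9  75.8]
jar/dot [130.8 178.4] 76 z76 [585.6 268.1  76.4]
jar/dot [301.5 196.8] 247 z63 [ 530.4 -234.8   63.3]
jar/dot [156.2 202.9] 75 z75 [512.6 189.4  75.2]
jar/dot [104.8 205.1] 77 z76 [506.4 341.4  75.9]
jar/dot [349.2 223.6] 255 z63 [ 450.7 -372.4   62.9]
jar/dot [311.2 231.7] 245 z63 [ 427.8 -260.4   63.3]
orange [229.5 168.6] 25 z68 [615.3 -23.1  68.3]
orange [387.8 232.5] 108 z62 [ 423.7 -485.1   61.6]
orange [328.  265.2] 4 z64 [ 331.7 -306.    63.5]
orange [330.5 268.2] 4 z60 [ 323.1 -313.5   60.5]
purple [246.4 188.4] 998 z51 [558.5 -72.8  51. ]
tall [291.3 119.7] [284 112  17  13  95]
tall [208.5 164.7] [204 160  10  10  53]
tall [227.5 165.3] [224 161   9  10  51]
tall [127.4 189.9] [  88  162   82   57 1176]
tray ((547.7987670898438, 266.6553955078125), (157.1593017578125, 234.87777709960938), 2.4975008964538574)
tall [207.5 183.9] [203 180  10   9  53]
tall [226.3 184.4] [222 180   9  10  52]
tall [131.6 204.5] [121 194  18  20 159]
tall [206.6 203.5] [202 199  10  10  54]
tall [225.7 204. ] [221 202  10   5  46]
tall [457.4 275.3] [452 260  15  30 137]
console ((562.8475952148438, -19.162376403808594), (174.52413940429688, 166.95004272460938), 88.19482421875)
```

View pics/top_crop.png

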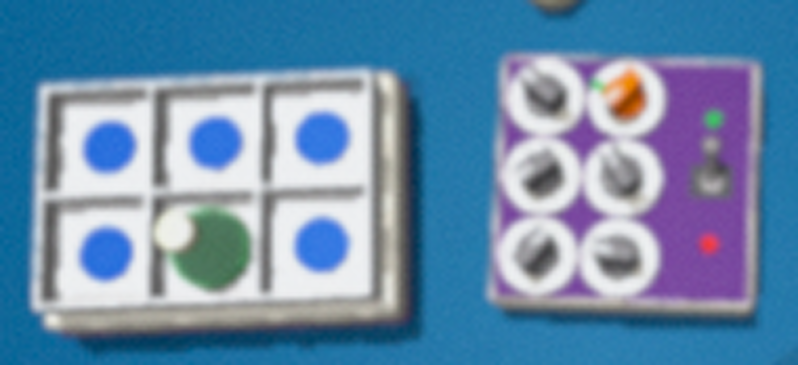

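View pics/sc_crop.png

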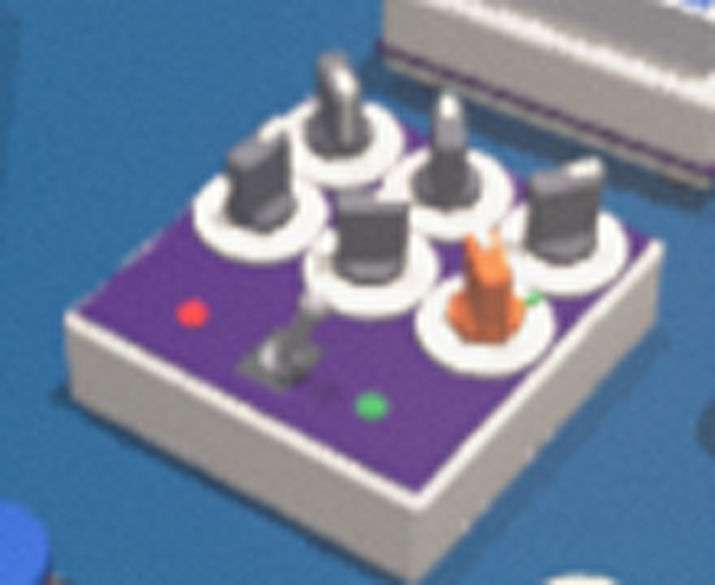

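Three blue-capped jars on the mat, at top px (301,197), (349,224) and (311,232). The brown, pink and yellow jars off the mat are look-alikes, and the bottle at (480,275) isn't one of ours either. The toggle leans to the green dot (ON). The orange knob is at (229,168), with its pointer to the lower left and the green mark to the upper left. The flask is in compartment (-38, 0), and the other five are free.

```bash
python3 - <<'E'
from h import *
im=cv2.imread('pics/top0.png');d=np.load('pics/top0.npy');C=cloud('top',d)
pts=[(208.5,164.7),(227.5,165.3),(207.5,183.9),(226.3,184.4),(206.6,203.5),(225.7,204)]
loc=[(57,59),(57,2),(0,59),(0,2),(-57,59),(-57,2)]
W=[]
# white bases: circles at z~56
m=((im.min(2)>170)&(C[...,2]>45)&(C[...,2]<70)).astype(np.uint8)
for p in pts:
    u,v=map(int,p); q=C[v-8:v+9,u-8:u+9].reshape(-1,3); q=q[q[:,2]>88]; W.append(q[:,:2].mean(0))
W=np.array(W);L=np.array(loc,float)
dots=[((80+714/4.2-.4),(145+119/4.2-.4)),((80+709/4.2-.4),(145+244/4.2-.4))]
D=onplane('top',dots,51)[:,:2];print('dots',D)
lc=L.mean(0);wc=W.mean(0);U,_,Vt=np.linalg.svd((L-lc).T@(W-wc));R=(U@Vt).T
print('yaw',np.degrees(np.arctan2(R[1,0],R[0,0])));t=wc-R@lc;print('origin',t);print('res',(W-(L@R.T+t)).round(1).tolist())
for n,p in dict(orange=(57,2),hinge=(0,-61),tipon=(17.5,-61)).items(): print(n,R@p+t)
# orange bar orientation
q=C[155:180,218:240];z=q[...,2];mm=(z>86)&(z<100)
P=q[mm][:,:2].astype(np.float32);print(len(P),cv2.minAreaRect(P),P.mean(0))
# same from scene
d=np.load('pics/sc0.npy');S=cloud('scene',d);o=R@[57,2]+t
k=(np.hypot(S[...,0]-o[0],S[...,1]-o[1])<24)&(S[...,2]>84)&(S[...,2]<105);P=S[k];print(len(P),P.mean(0));
e=np.linalg.eigh(np.cov(P[:,:2].T));print('bar dir deg',np.degrees(np.arctan2(e[1][1,1],e[1][0,1])),e[0])
E
```

```text
dots [[605.78270634 -82.361955  ]
 [515.55176667 -78.65732534]]
yaw -1.074902200048346
origin [557.50638721 -22.71371418]
res [[-9.3, -6.5], [5.0, 3.1], [1.8, -0.4], [1.0, 3.0], [2.9, 0.0], [-1.4, 0.9]]
orange [614.53387563 -21.78335661]
hinge [556.36205881 -83.70297973]
tipon [573.85897925 -84.03127067]
49 ((619.747314453125, -17.783571243286133), (13.488161087036133, 29.09039878845215), 48.960330963134766) [619.4839   -19.009768]
59 [624.08691956 -24.37731187  91.68353791]
bar dir deg 138.92067125661623 [17.31688053 94.58732289]
```

>>> play_rows --increments "3.5 4 0 7 0;3.5 4 0 7 0;3.5 4 0 7 0;3.5 4 0 7 0;3.5 4 0 7 0;3.5 4 0 7 0;3.5 4 0 7 0;3.5 4 0 7 0;3.5 4 0 7 0;3.5 4 0 7 0"

```text
clock: 0.93
tcp_pos: [456.7, -253.4, 219.4]
orientation: [-1.572, 0.003, -0.014]
wrist_force: [-0.1, -0.7, -0.0]
finger_gap: 0.278
```

>>> play_rows --increments "2.6 2.9 0 0 0;2.6 2.9 0 0 0;2.6 2.9 0 0 0;2.6 2.9 0 0 0;2.6 2.9 0 0 0;2.6 2.9 0 0 0;0 0 0 0 0;0 0 -3.5 0 0;0 0 -3.5 0 0;0 0 -3.5 0 0;0 0 -2 0 0;0 0 0 0 0;0 0 0 0 0"

```text
clock: 2.02
tcp_pos: [622.5, -58.8, 88.1]
orientation: [-1.569, 0.001, 0.007]
wrist_force: [-0.3, 0.1, 0.5]
finger_gap: 0.003
```

>>> play_rows --increments "0 -2.2 0 0 0;0 0 0 0 0;-0.8 0 -1.2 0 0;0 0 0 0 0;0 0 0 0 0"

```text
clock: 2.43
tcp_pos: [617.4, -83.0, 82.1]
orientation: [-1.571, -0.006, 0.005]
wrist_force: [0.9, -0.8, -0.3]
finger_gap: 0.005
```

>>> play_rows --increments "-1 0 -0.6 0 0;-1 0 0 0 0;-1 0 0 0 0;-1 0 0 0 0;-0.7 0 0 0 0;-0.5 0 0 0 0;0 0 0 0 0;0 0 0 0 0;0 0 0 0 0"

```text
clock: 3.18
tcp_pos: [566.0, -82.9, 83.6]
orientation: [-1.573, -0.017, 0.005]
wrist_force: [-0.7, 0.1, -0.0]
finger_gap: 0.002
```

```bash
python3 - <<'E'
from h import *
im,d=shot('scene','sc1')
cv2.imwrite('pics/sc1c.png',cv2.resize(im[125:245,195:325,::-1],None,fx=5,fy=5,interpolation=cv2.INTER_CUBIC));print(sense()['tcp_pos'],sense()['wrist_force'])
E
```

```text
[566.25745675 -82.90847066  83.59873515] [-0.37045153  0.19875407  0.20678996]
```

View pics/sc1c.png

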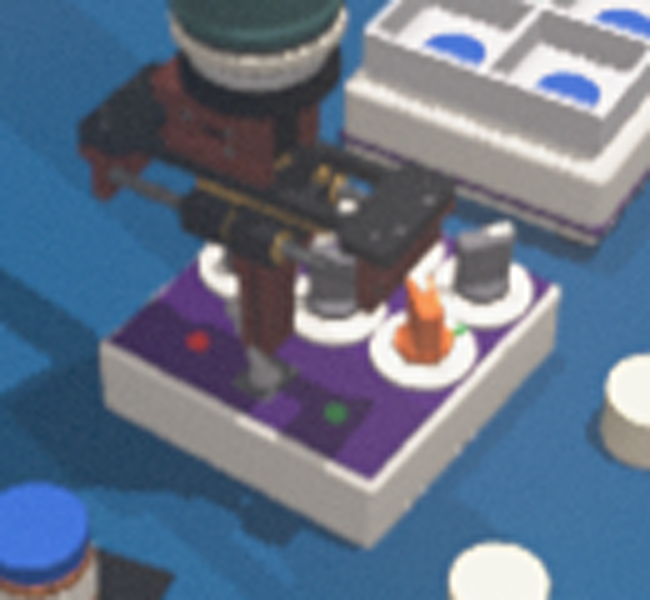

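The toggle bat now leans to the red dot (crop base (265,375), tip up-left behind the finger), so power is off. Next is the orange knob.

>>> play_rows --increments "0.3 0 3 0 0;0 0 3.5 0 0;0 0 2 0 0.4;0.7 0.9 0 7 0.4;0.7 0.9 0 7 0.4;0.7 0.9 0 7 0.4;0.7 0.9 0 7 0.4;0.7 0.9 0 7 0.4;0.7 0.9 0 7 0.4;0.7 0.9 0 7 0.4;0 0 0 0 0.4;0 0 0 0 0.4;0 0 0 0 0.4"

```text
clock: 4.32
tcp_pos: [624.3, -17.7, 172.0]
orientation: [-1.577, -0.016, 0.88]
wrist_force: [-0.4, -0.4, -0.6]
finger_gap: 0.399
```

>>> play_rows --increments "-0.4 -0.1 -2 -1 0.4;0 0 -2 0 0.4;0 0 -1 0 0.4;0 0 0 0 0.4;0 0 0 0 0.4"

```text
clock: 4.73
tcp_pos: [619.6, -21.3, 121.4]
orientation: [-1.578, -0.016, 0.848]
wrist_force: [0.5, 0.2, 0.3]
finger_gap: 0.397
```

```bash
python3 - <<'E'
from h import *
im,d=shot('scene','sc2')
a=cv2.resize(im[125:225,205:315,::-1],None,fx=6,fy=6,interpolation=cv2.INTER_CUBIC)
p=sense()['tcp_pos']
for q in ([619.7,-19,94],p):
    u=(proj('scene',[q])[0]-[205,125])*6; cv2.drawMarker(a,tuple(int(x) for x in u),(0,255,255),0,14,1)
cv2.imwrite('pics/sc2c.png',a);print(p,sense()['orientation'])
E
```

```text
[619.55005126 -21.33244823 121.50057798] [-1.57813953 -0.01639662  0.84799999]
```

View pics/sc2c.png

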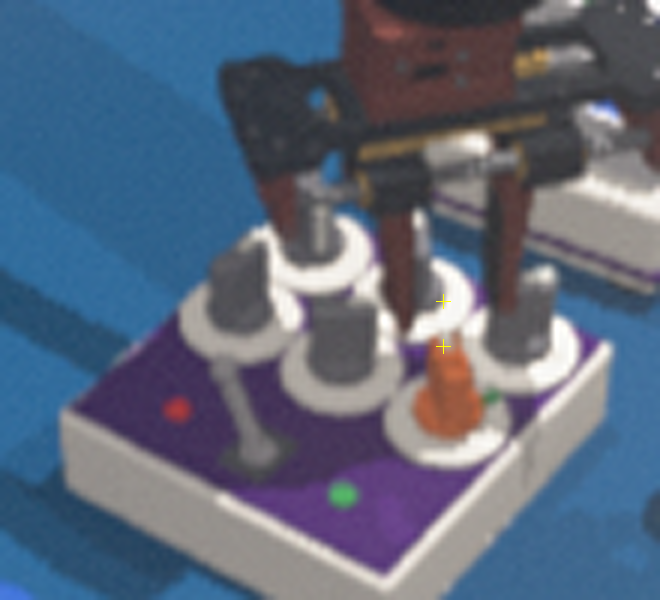

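>>> play_rows --increments "0 0.1 -2 0 0.4;0 0 -1.8 0 0.4;0 0 -0.6 0 0.4;0 0 0 0 0.4;0 0 0 0 0.4"

```text
clock: 5.2
tcp_pos: [623.5, -21.6, 81.8]
orientation: [-1.585, -0.021, 0.845]
wrist_force: [-0.4, -0.0, 0.7]
finger_gap: 0.4
```

>>> play_rows --increments "-0.3 0.2 -1 0 0.4;0 0 0 0 0.4;0 0 0 0 0.4"

```text
clock: 5.45
tcp_pos: [622.2, -19.7, 73.8]
orientation: [-1.589, -0.023, 0.845]
wrist_force: [0.1, -0.2, -0.8]
finger_gap: 0.396
```

>>> play_rows --increments "0 0 0 0 0.1;0 0 0 0 0.1;0 0 0 0 0.1;0 0 0 0 0.1;0 0 0 0 0.1;0 0 0 0 0.1" --newtons 15

```text
clock: 5.95
tcp_pos: [622.3, -20.4, 74.9]
orientation: [-1.59, -0.023, 0.845]
wrist_force: [-0.4, 0.8, -0.6]
finger_gap: 0.161
```

>>> play_rows --increments "0 0 0 0 0.1;0 0 0 -6 0.1;0 0 0 -6 0.1;0 0 0 -6 0.1;0 0 0 -6 0.1;0 0 0 -6 0.1;0 0 0 -6 0.1;0 0 0 0 0.1;0 0 0 0 0.1" --newtons 30

```text
clock: 6.7
tcp_pos: [621.2, -21.1, 74.9]
orientation: [-1.591, -0.02, 0.191]
wrist_force: [0.5, -0.8, -0.3]
finger_gap: 0.157
```

Small forces and smooth turning so far. About 37° still to go.

>>> play_rows --increments "0 0 0 -6 0.1;0 0 0 -6 0.1;0 0 0 -6 0.1;0 0 0 -6 0.1;0 0 0 -6 0.1;0 0 0 -4 0.1;0 0 0 0 0.1;0 0 0 0 0.1"

```text
clock: 7.37
tcp_pos: [620.0, -21.1, 74.9]
orientation: [-1.59, -0.017, -0.402]
wrist_force: [-0.2, -0.8, 0.1]
finger_gap: 0.16
```

>>> play_rows --increments "0 0 0 -3.5 0.1;0 0 0 0 0.1;0 0 0 0 0.1;0 0 0 0 0.4;0 0 0 0 0.4;0 0 0 0 0.4;0 0 2 0 0.4;0 0 3 0 0.4;0 0 3.5 0 0.4;0 0 3.5 0 0.4;0 0 0 0 0.4;0 0 0 0 0.4"

```text
clock: 8.37
tcp_pos: [618.1, -20.0, 198.2]
orientation: [-1.59, -0.014, -0.44]
wrist_force: [0.4, 0.9, -1.5]
finger_gap: 0.397
```

>>> play_rows --increments "-0.9 -2.5 0 -7 0.9;-0.9 -2.5 0 -7 0.9;-0.9 -2.5 0 -7 0.9;-0.9 -2.5 0 -7 0.9;-0.9 -2.5 0 -7 0.9;-0.9 -2.5 0 -7 0.9;-0.9 -2.5 0 -7 0.9;-0.9 -2.5 0 -7 0.9;0 0 0 0 0.9;0 0 0 0 0.9;0 0 0 0 0.9"

```text
clock: 9.28
tcp_pos: [539.5, -224.5, 189.1]
orientation: [-1.594, -0.01, -1.444]
wrist_force: [-0.5, 0.5, -0.2]
finger_gap: 0.9
```

```bash
cat > jars.py <<'E'
from h import *
import sys
def jars(fn):
    out=[]
    for n in('scene','top'):
        im,d=shot(n,fn+n);C=cloud(n,d);h=cv2.cvtColor(im,cv2.COLOR_RGB2HSV)
        m=((h[...,0]>103)&(h[...,0]<122)&(h[...,1]>160)&(h[...,2]>(110))&(C[...,2]>52)&(C[...,2]<160)&(d>0)).astype(np.uint8)
        k,l,st,ce=cv2.connectedComponentsWithStats(m)
        for i in range(1,k):
            if st[i,4]<60: continue
            P=C[l==i];zt=np.percentile(P[:,2],90);T=P[P[:,2]>zt-5][:,:2]
            (c,r)=cv2.minEnclosingCircle(T.astype(np.float32))
            if zt>68 and zt<85: continue
            print(n,ce[i].round(),st[i,4],'ztop %.0f'%zt,'mean',T.mean(0).round(1),'circ',np.round(c,1),round(r,1))
    s=sense();print(s['clock'],s['tcp_pos'].round(1) if hasattr(s['tcp_pos'],'round') else s['tcp_pos'],s['orientation'])
if __name__=='__main__': jars(sys.argv[1])
E
python3 jars.py j1; python3 - <<'E'
import cv2,numpy as np
s=cv2.imread('pics/j1scene.png')[140:220,215:315];t=cv2.imread('pics/j1top.png')[150:225,190:270]
cv2.imwrite('pics/j1c.png',np.hstack([cv2.resize(s,(400,320),interpolation=2),cv2.resize(t,(341,320),interpolation=2)]))
E
```

```text
scene [163. 219.] 301 ztop 65 mean [ 431.  -261.4] circ [ 431.  -260.5] 27.4
scene [201. 231.] 318 ztop 65 mean [ 533.8 -238.3] circ [ 532.  -236.6] 27.4
scene [138. 253.] 351 ztop 64 mean [ 454.4 -373.7] circ [ 453.1 -372.8] 28.1
top [302. 197.] 231 ztop 66 mean [ 528.  -234.6] circ [ 530.6 -234.3] 26.6
top [349. 224.] 266 ztop 66 mean [ 451.2 -372.7] circ [ 450.9 -371.8] 27.1
9.3833 [ 539.8 -223.7  189.3] [-1.59443167 -0.00952051 -1.44280197]
```

View pics/j1c.png

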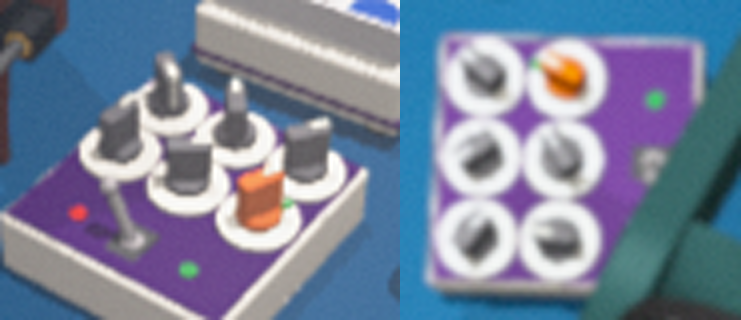

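Power is off and the pointer is on the green mark. Next is jar 1 at (531, -235).

>>> play_rows --increments "-0.8 -1.1 0 -5 0.95;0 0 -3 0 0.95;0 0 -3 0 0.95;0 0 -3 0 0.95;0 0 -2 0 0.95;0 0 0 0 0.95;0 0 0 0 0.95" --newtons 25

```text
clock: 9.97
tcp_pos: [536.8, -227.9, 77.7]
orientation: [-1.587, -0.012, -1.516]
wrist_force: [-0.5, -0.8, 0.7]
finger_gap: 0.953
```

>>> play_rows --increments "-0.6 -0.8 0 -2 0.95;0 0 0 0 0.95;0 0 -2.5 0 0.95;0 0 -1.5 0 0.95;0 0 0 0 0.95;0 0 0 0 0.95"

```text
clock: 10.47
tcp_pos: [536.5, -238.8, 45.3]
orientation: [-1.575, -0.019, -1.552]
wrist_force: [-0.3, -0.1, 0.2]
finger_gap: 0.949
```

>>> play_rows --increments "-0.6 0.2 -1.1 0 0.95;0 0 0 0 0.95;0 0 0 0 0.95"

```text
clock: 10.72
tcp_pos: [533.4, -238.8, 38.9]
orientation: [-1.569, -0.022, -1.553]
wrist_force: [0.9, -0.4, -0.4]
finger_gap: 0.951
```

>>> play_rows --increments "-0.3 0.3 -0.6 0 0.95;0 0 0 0 0.95;0 0 0 0 0.5;0 0 0 0 0.5;0 0 0 0 0.5;0 0 0 0 0.5;0 0 0 0 0.5;0 0 0 0 0.5"

```text
clock: 11.38
tcp_pos: [533.1, -236.9, 36.5]
orientation: [-1.563, -0.026, -1.553]
wrist_force: [0.4, 0.0, -0.3]
finger_gap: 0.632
```

>>> play_rows --increments "0 0 3 0 0.5;0 0 3.5 0 0.5;0 0 4 0 0.5;0 0 4 0 0.5;0 0 1 0 0.5;0.5 3 0 0 0.5;0.5 3 0 0 0.5;0.5 3 0 0 0.5;0.5 3 0 0 0.5;0.5 3 0 0 0.5;0.5 3 0 0 0.5;0.5 3 0 0 0.5;0.5 3 0 0 0.5;0.5 3 0 0 0.5;0.5 3 0 0 0.5;0.5 3 0 0 0.5;0.5 3 0 0 0.5;0 0 0 0 0.5;0 0 0 0 0.5"

```text
clock: 12.97
tcp_pos: [587.1, 140.0, 193.8]
orientation: [-1.573, -0.024, -1.558]
wrist_force: [-1.4, -0.8, -0.5]
finger_gap: 0.629
```

>>> play_rows --increments "0.2 2.6 0 2 0.5;0 2.4 0 0 0.5;0 0 0 0 0.5;0 0 -2 0 0.5;0 0 -2 0 0.5;0 0 0 0 0.5;0 0 0 0 0.5"

```text
clock: 13.55
tcp_pos: [588.2, 185.1, 152.0]
orientation: [-1.575, -0.027, -1.524]
wrist_force: [0.4, 0.3, -1.2]
finger_gap: 0.631
```

>>> play_rows --increments "0 0.7 0 0 0.5;0 0 0 0 0.5;0 0 0 0 0.5"

```text
clock: 13.8
tcp_pos: [588.6, 190.3, 153.6]
orientation: [-1.575, -0.028, -1.527]
wrist_force: [-0.1, -0.0, -1.9]
finger_gap: 0.633
```

```bash
python3 jars.py j2; python3 - <<'E'
import cv2
cv2.imwrite('pics/j2c.png',cv2.resize(cv2.imread('pics/j2scene.png')[60:180,240:370],None,fx=5,fy=5,interpolation=2))
E
```

```text
scene [163. 219.] 310 ztop 65 mean [ 430.9 -261.9] circ [ 430.7 -260.9] 28.5
scene [138. 252.] 341 ztop 65 mean [ 454.  -373.3] circ [ 453.9 -373. ] 27.8
top [349. 224.] 267 ztop 66 mean [ 450.4 -371.2] circ [ 451.1 -371.8] 27.0
top [311. 232.] 263 ztop 66 mean [ 427.3 -260.4] circ [ 427.4 -259.6] 26.8
13.9 [588.9 190.5 153.8] [-1.57424938 -0.02722374 -1.52661202]
```

View pics/j2c.png

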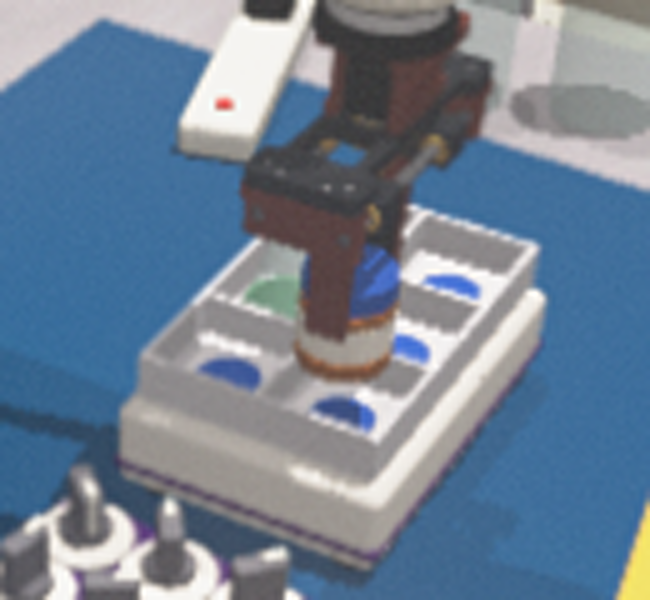

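>>> play_rows --increments "0 0 -2 0 0.5;0 0 -1 0 0.5;0 0 -0.5 0 0.5;0 0 0 0 0.5;0 0 0 0 0.5"

```text
clock: 14.32
tcp_pos: [590.9, 190.9, 120.4]
orientation: [-1.569, -0.027, -1.526]
wrist_force: [0.0, 0.1, -1.7]
finger_gap: 0.627
```

>>> play_rows --increments "-0.2 0.1 -0.8 0 0.5;0 0 0 0 0.5;0 0 -0.3 0 0.5;0 0 0 0 0.5;0 0 0 0 0.5"

```text
clock: 14.73
tcp_pos: [589.5, 192.3, 109.9]
orientation: [-1.567, -0.026, -1.526]
wrist_force: [-1.2, -0.1, -2.3]
finger_gap: 0.632
```

>>> play_rows --increments "0 0 -0.15 0 0.5;0 0 0 0 0.5;0 0 0 0 0.8;0 0 0 0 0.8;0 0 0 0 0.8;0 0 0 0 0.8;0 0 2 0 0.8;0 0 3 0 0.8;0 0 3 0 0.8;0 -2 2 0 0.9;0.1 -3.5 0 0 0.9;0 -3.5 0 0 0.9;-0.5 -3.5 0 0 0.9;-1 -3.5 0 0 0.9;-1 -3.5 0 0 0.9;-1 -3.5 0 0 0.9;-1 -3.5 0 0 0.9;-1 -3.5 0 0 0.9;-1 -3.5 0 0 0.9;-1 -3.5 0 0 0.9"

```text
clock: 16.4
tcp_pos: [516.1, -185.6, 218.5]
orientation: [-1.552, -0.027, -1.514]
wrist_force: [0.3, -0.5, 0.6]
finger_gap: 0.899
```

```bash
python3 jars.py j3
```

```text
scene [310. 127.] 95 ztop 136 mean [590.3 191.1] circ [592.1 193.8] 26.0
scene [163. 219.] 306 ztop 65 mean [ 431.5 -261.9] circ [ 430.6 -260.8] 27.5
scene [138. 252.] 342 ztop 65 mean [ 453.9 -373.4] circ [ 453.7 -372.3] 28.4
top [152. 174.] 251 ztop 138 mean [585.8 190.4] circ [586.6 189.9] 25.9
top [349. 224.] 271 ztop 66 mean [ 450.5 -371.9] circ [ 450.8 -371.8] 27.2
16.5 [ 515.7 -189.   218.6] [-1.55237378 -0.02883616 -1.51951218]
```

Jar 1 is standing in its compartment (top at z≈136). Next is the jar at (429, -260.5).

>>> play_rows --increments "-2.7 -2.2 0 -1 0.95;-2.7 -2.2 0 0 0.95;-2.7 -2.2 0 0 0.95;0 0 0 0 0.95;0 0 -3 0 0.95;0 0 -3 0 0.95;0 0 -3 0 0.95;0 0 -2.5 0 0.95;0 0 0 0 0.95;0 0 0 0 0.95"

```text
clock: 17.33
tcp_pos: [437.9, -257.0, 104.7]
orientation: [-1.539, -0.034, -1.543]
wrist_force: [-0.0, 0.3, 0.8]
finger_gap: 0.949
```

>>> play_rows --increments "-0.8 -0.3 -2 0 0.95;0 0 -2 0 0.95;0 0 -1 0 0.95;0 0 0 0 0.95;0 0 0 0 0.95"

```text
clock: 17.75
tcp_pos: [436.2, -261.2, 59.8]
orientation: [-1.531, -0.04, -1.541]
wrist_force: [0.6, -0.5, 0.3]
finger_gap: 0.947
```

>>> play_rows --increments "-0.7 0.1 -1 0 0.95;0 0 0 0 0.95;-0.3 0 -1 0 0.95;0 0 0 0 0.95;0 0 0 0 0.95"

```text
clock: 18.17
tcp_pos: [432.0, -263.2, 46.5]
orientation: [-1.522, -0.048, -1.54]
wrist_force: [0.7, 0.2, -0.1]
finger_gap: 0.952
```

>>> play_rows --increments "-0.3 0.3 -1.5 0 0.95;0 0 0 0 0.95;0 0 0 0 0.5;0 0 0 0 0.5;0 0 0 0 0.5;0 0 0 0 0.5"

```text
clock: 18.67
tcp_pos: [433.9, -263.2, 37.2]
orientation: [-1.514, -0.053, -1.541]
wrist_force: [0.0, 0.7, -1.0]
finger_gap: 0.682
```

>>> play_rows --increments "0 0 0 0 0.5;0 0 0 0 0.5;0 0 0.5 0 0.5;0 0 3.5 0 0.5;0 0 4 0 0.5;0 0 4 0 0.5;0.5 2 3 0 0.5;0.9 3.6 0 0 0.5;0.9 3.6 0 0 0.5;0.9 3.6 0 0 0.5;0.9 3.6 0 0 0.5;0.9 3.6 0 0 0.5;0.9 3.6 0 0 0.5;0.9 3.6 0 0 0.5;0.9 3.6 0 0 0.5;0 0 0 0 0.5"

```text
clock: 20.0
tcp_pos: [510.7, 57.5, 201.0]
orientation: [-1.507, -0.052, -1.55]
wrist_force: [1.1, 0.4, -0.9]
finger_gap: 0.638
```

>>> play_rows --increments "1.5 3.4 0 1 0.5;1.5 3.4 0 1 0.5;1.5 3.4 0 1 0.5;1 3.4 0 0 0.5;0.5 3.4 0 0 0.5;0.3 3.4 0 0 0.5;0 2.5 0 0 0.5;0 0 0 0 0.5;0 0 0 0 0.5"

```text
clock: 20.75
tcp_pos: [571.8, 295.8, 201.0]
orientation: [-1.512, -0.055, -1.492]
wrist_force: [-1.1, 0.8, -1.8]
finger_gap: 0.637
```

>>> play_rows --increments "0.8 2.4 0 0 0.5;0.5 2.2 0 0 0.5;0 0 -2 0 0.5;0 0 -2 0 0.5;0 0 -0.5 0 0.5;0 0 0 0 0.5"

```text
clock: 21.25
tcp_pos: [584.9, 335.3, 155.8]
orientation: [-1.514, -0.058, -1.496]
wrist_force: [0.4, 0.4, -0.7]
finger_gap: 0.637
```

```bash
python3 jars.py j4
```

```text
scene [310. 127.] 123 ztop 136 mean [591.8 188. ] circ [590.5 189.5] 25.7
scene [138. 253.] 354 ztop 64 mean [ 454.3 -373.3] circ [ 453.9 -371.8] 28.8
top [152. 174.] 249 ztop 138 mean [585.1 190.3] circ [586.6 190.6] 26.4
top [349. 224.] 268 ztop 66 mean [ 450.7 -372. ] circ [ 451.  -371.8] 27.0
21.35 [585.5 335.6 157. ] [-1.51221806 -0.05776997 -1.49597449]
```

>>> play_rows --increments "0.1 0.8 -1 0 0.5;0 0 -1.5 0 0.5;0 0 -0.8 0 0.5;0 0 0 0 0.5;0 0 0 0 0.5"

```text
clock: 21.77
tcp_pos: [589.7, 344.4, 126.8]
orientation: [-1.505, -0.055, -1.499]
wrist_force: [-0.9, 0.4, -1.6]
finger_gap: 0.637
```

>>> play_rows --increments "-0.3 0 -1 0 0.5;0 0 0 0 0.5;0 0 -0.2 0 0.5;0 0 0 0 0.5"

```text
clock: 22.1
tcp_pos: [587.0, 345.0, 115.2]
orientation: [-1.503, -0.054, -1.499]
wrist_force: [-0.6, -0.0, -2.1]
finger_gap: 0.635
```

```bash
python3 - <<'E'
from h import *
im,d=shot('scene','sc5');print(sense()['tcp_pos'])
cv2.imwrite('pics/sc5c.png',cv2.resize(im[60:180,240:370,::-1],None,fx=5,fy=5,interpolation=2))
E
```

```text
[587.38591464 345.13782297 115.63975348]
```

View pics/sc5c.png

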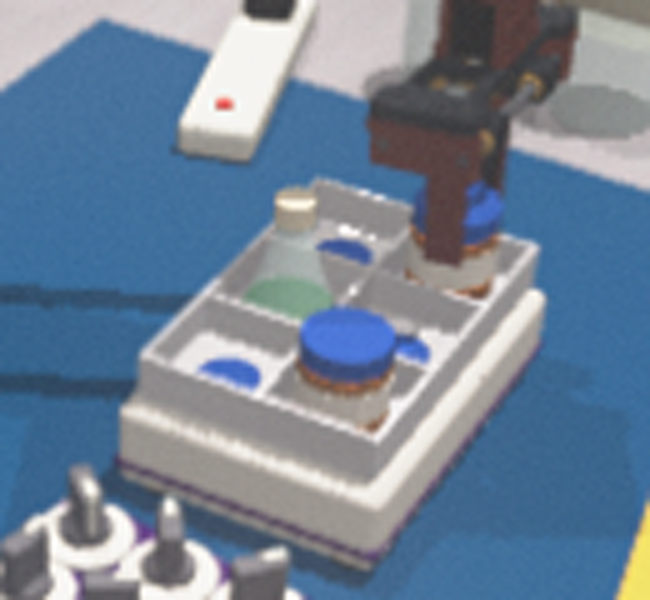

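>>> play_rows --increments "-0.2 -0.1 -0.6 0 0.5;0 0 0 0 0.5;0 0 0 0 0.5"

```text
clock: 22.4
tcp_pos: [586.3, 344.6, 110.2]
orientation: [-1.5, -0.053, -1.499]
wrist_force: [0.1, -0.1, -1.9]
finger_gap: 0.63
```

>>> play_rows --increments "0 0 -0.15 0 0.5;0 0 0 0 0.8;0 0 0 0 0.8;0 0 0 0 0.8;0 0 0 0 0.8;0 0 2 0 0.8;0 0 3.5 0 0.8;0 0 3.5 0 0.8;0 -3.5 0 0 0.95;-0.7 -3.8 0 6 0.95;-0.7 -3.8 0 6 0.95;-0.7 -3.8 0 6 0.95;-0.7 -3.8 0 6 0.95;-0.7 -3.8 0 6 0.95;-0.7 -3.8 0 6 0.95;-0.7 -3.8 0 6 0.95;-0.7 -3.8 0 0 0.95;-0.7 -3.8 0 0 0.95;-0.7 -3.8 0 0 0.95;-0.7 -3.8 0 0 0.95"

```text
clock: 24.07
tcp_pos: [509.3, -105.3, 206.8]
orientation: [-1.488, -0.057, -0.751]
wrist_force: [1.6, -0.8, -0.7]
finger_gap: 0.95
```

>>> play_rows --increments "-0.7 -3.8 0 0 0.95;-0.7 -3.8 0 0 0.95;-0.7 -3.8 0 0 0.95;-0.7 -3.8 0 0 0.95;0 0 0 0 0.95"

```text
clock: 24.48
tcp_pos: [478.0, -272.0, 208.9]
orientation: [-1.49, -0.064, -0.755]
wrist_force: [1.0, -0.4, -0.3]
finger_gap: 0.953
```

```bash
python3 jars.py j6
```

```text
scene [331. 102.] 102 ztop 137 mean [585.8 342.4] circ [585.9 340.9] 28.1
scene [313. 128.] 124 ztop 136 mean [601.4 189.9] circ [602.1 189.3] 24.7
scene [138. 253.] 341 ztop 65 mean [ 454.6 -374.5] circ [ 453.5 -373.2] 27.4
top [152. 170.] 268 ztop 137 mean [596.8 189.5] circ [597.2 190.9] 27.1
top [ 98. 177.] 265 ztop 138 mean [579.1 343.4] circ [580.4 343.9] 26.8
top [348. 228.] 106 ztop 67 mean [ 437.6 -369.8] circ [ 437.5 -369.1] 22.2
24.5833 [ 478.  -266.5  208.3] [-1.48737618 -0.05981377 -0.75443134]
```

>>> play_rows --increments "-0.8 -3.3 0 0 0.95;-0.8 -3.3 0 0 0.95;-0.8 -3.3 0 0 0.95;0 0 -3 0 0.95;0 0 -3 0 0.95;0 0 -3 0 0.95;0 0 -2.5 0 0.95;0 0 0 0 0.95"

```text
clock: 25.25
tcp_pos: [458.4, -358.0, 93.0]
orientation: [-1.484, -0.064, -0.743]
wrist_force: [-0.6, 0.6, -0.3]
finger_gap: 0.95
```

>>> play_rows --increments "-0.6 -1.4 -1 0 0.95;0 0 -2 0 0.95;0 0 -1 0 0.95;0 0 0 0 0.95;0 0 0 0 0.95"

```text
clock: 25.67
tcp_pos: [455.9, -365.4, 54.9]
orientation: [-1.482, -0.062, -0.736]
wrist_force: [0.4, 0.2, 0.9]
finger_gap: 0.949
```

>>> play_rows --increments "-0.4 -0.9 -1 0 0.95;0 0 0 0 0.95;-0.1 -0.2 -1 0 0.95;0 0 0 0 0.95"

```text
clock: 26.0
tcp_pos: [453.1, -378.3, 37.5]
orientation: [-1.482, -0.069, -0.733]
wrist_force: [-1.1, 0.6, 0.1]
finger_gap: 0.945
```

>>> play_rows --increments "0 0.5 -0.1 0 0.95;0 0 0 0 0.6;0 0 0 0 0.5;0 0 0 0 0.5;0 0 0 0 0.5;0 0 0 0 0.5;0 0 0 0 0.5"

```text
clock: 26.58
tcp_pos: [452.8, -372.7, 36.7]
orientation: [-1.482, -0.068, -0.734]
wrist_force: [-0.5, -0.4, -1.7]
finger_gap: 0.636
```

>>> play_rows --increments "0 0 0.7 0 0.5;0 0 3.5 0 0.5;0 0 4 0 0.5;0 0 4 0 0.5;0 0 4 0 0.5;0.4 2 1.5 0 0.5;0.5 3.7 0 0 0.5;0.5 3.7 0 0 0.5;0.5 3.7 0 0 0.5;0.5 3.7 0 0 0.5;0.5 3.7 0 0 0.5;0.5 3.7 0 0 0.5;0.5 3.7 0 0 0.5;0.5 3.7 0 0 0.5;0.5 3.7 0 0 0.5;0.5 3.7 0 0 0.5;0.5 3.7 0 0 0.5"

```text
clock: 28.0
tcp_pos: [506.7, 66.1, 229.4]
orientation: [-1.482, -0.076, -0.749]
wrist_force: [0.4, -0.6, -1.5]
finger_gap: 0.639
```

>>> play_rows --increments "0 3.7 0 0 0.5;0 3.7 0 0 0.5;0 3.7 0 0 0.5;0 3.7 0 0 0.5;0 3 0 0 0.5;0 2 0 0 0.5;0 0 0 0 0.5;0 0 0 0 0.5"

```text
clock: 28.67
tcp_pos: [502.1, 282.3, 232.2]
orientation: [-1.479, -0.075, -0.742]
wrist_force: [0.1, -0.8, -3.0]
finger_gap: 0.635
```

>>> play_rows --increments "0.3 3 0 0 0.5;0.2 2.7 0 0 0.5;0 0 0 0 0.5;0 0 -3 0 0.5;0 0 -3 0 0.5;0 0 -1 0 0.5;0 0 0 0 0.5"

```text
clock: 29.25
tcp_pos: [508.1, 333.8, 163.1]
orientation: [-1.479, -0.078, -0.747]
wrist_force: [0.5, -0.6, -1.3]
finger_gap: 0.639
```

>>> play_rows --increments "0 0.7 -0.5 0 0.5;0 0 -1.5 0 0.5;0 0 -1 0 0.5;0 0 0 0 0.5;0 0 0 0 0.5"

```text
clock: 29.67
tcp_pos: [510.8, 339.7, 136.0]
orientation: [-1.475, -0.08, -0.751]
wrist_force: [0.8, 0.6, -1.3]
finger_gap: 0.633
```

```bash
python3 - <<'E'
from h import *
im,d=shot('scene','sc7');print(sense()['tcp_pos'])
im2,d=shot('top','tp7')
cv2.imwrite('pics/sc7c.png',np.hstack([cv2.resize(im[60:180,240:370,::-1],(520,480),interpolation=2),cv2.resize(im2[150:240,78:186,::-1],(280,234),interpolation=2).repeat(1,0) if 0 else cv2.copyMakeBorder(cv2.resize(im2[150:240,78:186,::-1],(280,234),interpolation=2),0,246,0,0,0)]))
E
```

```text
[510.84702793 339.7389471  136.16156266]
```

View pics/sc7c.png

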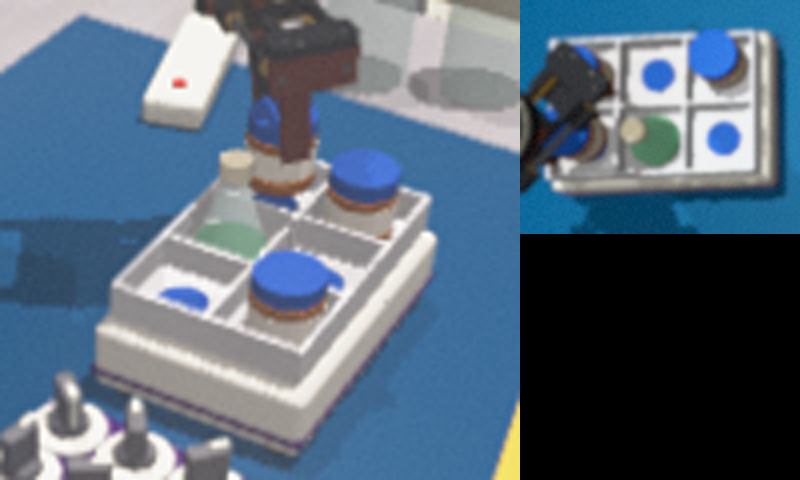

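>>> play_rows --increments "-0.3 0.1 -1.2 0 0.5;0 0 0 0 0.5;-0.1 0 -0.5 0 0.5;0 0 0 0 0.5;0 0 0 0 0.5"

```text
clock: 30.18
tcp_pos: [509.6, 342.4, 123.3]
orientation: [-1.468, -0.082, -0.751]
wrist_force: [0.7, 0.4, -2.9]
finger_gap: 0.635
```

>>> play_rows --increments "-0.1 -0.1 -1 0 0.5;0 0 0 0 0.5;0 0 -0.2 0 0.5;0 0 0 0 0.5"

```text
clock: 30.52
tcp_pos: [509.1, 341.5, 111.2]
orientation: [-1.467, -0.083, -0.751]
wrist_force: [-0.7, -0.6, -2.2]
finger_gap: 0.634
```

>>> play_rows --increments "0 0 -0.2 0 0.5;0 0 0 0 0.75;0 0 0 0 0.8;0 0 0 0 0.8;0 0 0 0 0.8;0 0 1.5 0 0.8;0 0 3 0 0.8;0 0 3.5 0 0.8;0 0 3.5 0 0.5;0 0 1 0 0;0 -3.5 0 6 0;0 -3.5 0 6 0;0 -3.5 0 6 0;0 -3.5 0 6 0;0 -3.5 0 6 0;0 -3.5 0 6 0;0 -3.5 0 6 0;0 -3.5 0 0 0;0 -3 0 0 0;0 0 0 0 0"

```text
clock: 32.18
tcp_pos: [510.1, 39.6, 245.6]
orientation: [-1.461, -0.094, -0.029]
wrist_force: [-0.7, -0.1, 1.0]
finger_gap: 0.007
```

```bash
python3 jars.py j8; python3 - <<'E'
import cv2,numpy as np
s=cv2.imread('pics/j8scene.png')[60:250,200:370];t=cv2.imread('pics/j8top.png')[150:240,78:186]
cv2.imwrite('pics/j8c.png',np.hstack([cv2.resize(s,(480,536),interpolation=2),cv2.copyMakeBorder(cv2.resize(t,(316,264),interpolation=2),0,272,0,0,0)]))
E
```

```text
scene [310.  95.] 116 ztop 137 mean [512.7 338.7] circ [513.  339.4] 26.7
scene [331. 101.] 113 ztop 137 mean [584.5 343.2] circ [584.4 343.7] 26.4
scene [313. 128.] 136 ztop 136 mean [601.6 188.9] circ [601.6 188. ] 25.2
top [ 98. 177.] 266 ztop 138 mean [579.2 342.8] circ [579.  343.7] 26.4
top [ 98. 202.] 270 ztop 137 mean [508.  339.3] circ [509.6 341. ] 27.3
32.2833 [509.7  43.3 245.5] [-1.4586442  -0.0933895  -0.02931378]
```

View pics/j8c.png

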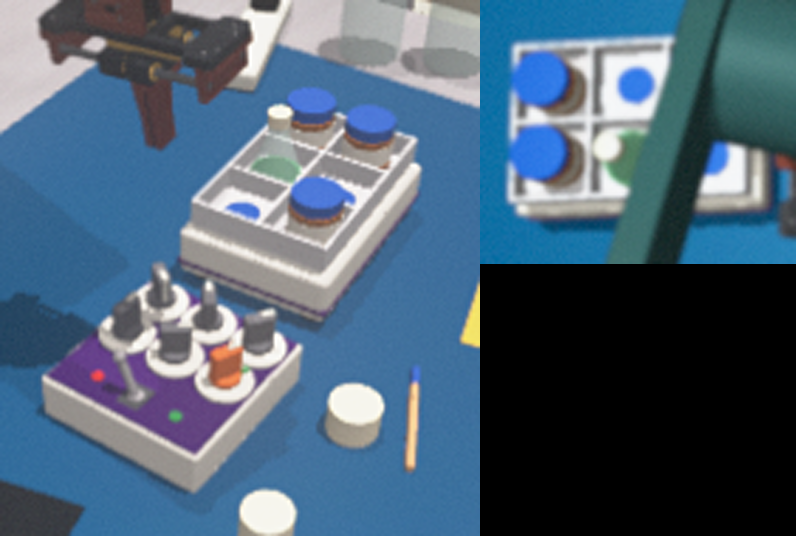

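```bash
python3 - <<'E'
from h import *
im=cv2.imread('pics/j8scene.png');C=cloud('scene',np.load('pics/j8scene.npy'));im6=cv2.imread('pics/j6top.png');C6=cloud('top',np.load('pics/j6top.npy'))
for nm,C,cs in(('scene',C,[(509,341),(583,343),(599,189)]),('top',C6,[(580,343),(597,190)])):
    for c in cs:
        k=(np.hypot(C[...,0]-c[0],C[...,1]-c[1])<24)&(C[...,2]>128)&(C[...,2]<146);P=C[k]
        a,*_=np.linalg.lstsq(np.c_[P[:,:2]-P[:,:2].mean(0),np.ones(len(P))],P[:,2],rcond=None);print(nm,c,len(P),a.round(3))
E
```

```text
scene (509, 341) 98 [-8.00000e-03 -0.00000e+00  1.35424e+02]
scene (583, 343) 104 [-1.40000e-02  1.80000e-02  1.35083e+02]
scene (599, 189) 134 [7.00000e-03 5.00000e-03 1.34354e+02]
top (580, 343) 216 [-2.40000e-02 -1.50000e-02  1.34985e+02]
top (597, 190) 223 [-1.10000e-02  3.00000e-03  1.35242e+02]
```

>>> play_rows --increments "-0.3 -3.5 0 2 0;0 -3.5 0 0 0;0 -3.5 0 0 0;0 0 0 0 0;0 0 -3 0 0;0 0 -3 0 0;0 0 -2 0 0;0 0 0 0 0"

```text
clock: 32.95
tcp_pos: [510.5, -53.8, 166.5]
orientation: [-1.456, -0.103, 0.017]
wrist_force: [-0.5, 0.5, -0.2]
finger_gap: 0.006
```

>>> play_rows --increments "-0.6 -2.6 0 0 0;0 0 0 0 0;0 0 -3 0 0;0 0 -2.5 0 0;0 0 -1 0 0;0 0 0 0 0"

```text
clock: 33.45
tcp_pos: [509.4, -72.0, 104.8]
orientation: [-1.455, -0.109, 0.023]
wrist_force: [0.2, -0.0, -0.4]
finger_gap: 0.004
```

>>> play_rows --increments "-0.4 -0.9 0 0 0;0 0 0 0 0;-0.2 0 -1.5 0 0;0 0 0 0 0;0 0 0 0 0"

```text
clock: 33.87
tcp_pos: [507.4, -79.9, 95.4]
orientation: [-1.456, -0.117, 0.026]
wrist_force: [-0.2, -0.0, 0.2]
finger_gap: 0.01
```

>>> play_rows --increments "0 -0.2 -1.6 0 0;0 0 0 0 0;1 0 0 0 0;1 0 0 0 0;1 0 0 0 0;0.8 0 0 0 0;0 0 0 0 0"

```text
clock: 34.45
tcp_pos: [554.3, -83.1, 86.6]
orientation: [-1.46, -0.126, 0.025]
wrist_force: [1.0, -0.7, 0.0]
finger_gap: 0.008
```

>>> play_rows --increments "0.3 0 0 0 0;0 0 0 0 0;-0.5 0 2 0 0;-0.5 0 3.5 0 0;-0.5 -1 3.5 0 0;-1 -3 3 0 0;-1 -3.5 2 0 0;-1 -3.5 0 0 0;-1 -3.5 0 0 0;-1 -3.5 0 0 0;0 -3.5 0 0 0;0 0 0 0 0;0 0 0 0 0"

```text
clock: 35.53
tcp_pos: [485.3, -303.9, 233.3]
orientation: [-1.462, -0.123, 0.031]
wrist_force: [0.1, 1.3, -0.7]
finger_gap: 0.003
```

```bash
python3 jars.py j9; python3 - <<'E'
import cv2,numpy as np
s=cv2.imread('pics/j9scene.png')[80:230,205:365];t=cv2.imread('pics/j9top.png')[145:235,80:270]
cv2.imwrite('pics/j9c.png',np.vstack([cv2.resize(s,(380,356),interpolation=2),cv2.resize(t,(380,180),interpolation=2)]))
E
```

```text
scene [310.  95.] 88 ztop 137 mean [512.4 338. ] circ [512.3 339.4] 25.0
scene [331. 102.] 104 ztop 137 mean [584.  342.7] circ [584.1 343.3] 25.4
scene [312. 128.] 122 ztop 136 mean [600.7 189.3] circ [599.5 187.8] 27.0
top [152. 170.] 268 ztop 138 mean [597.4 189.6] circ [597.  190.6] 26.6
top [ 98. 177.] 265 ztop 137 mean [578.9 343.2] circ [581.3 343. ] 27.3
top [ 98. 202.] 268 ztop 137 mean [507.8 339.4] circ [507.3 340.2] 27.0
35.6333 [ 485.7 -302.8  233.3] [-1.46253238 -0.1230605   0.032538  ]
```

View pics/j9c.png

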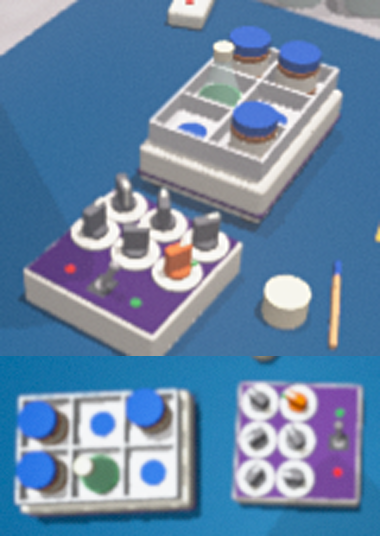

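The toggle is ON (leaning to the green dot) and three jars are standing in the tray. One numeric check of the knob angle before hand-in.

```bash
python3 - <<'E'
from h import *
for n in('top','scene'):
    A=[]
    for k in range(4):
        im,d=camera(n);S=cloud(n,d);k=(np.hypot(S[...,0]-619.7,S[...,1]+19)<24)&(S[...,2]>(86 if n=='top' else 84))&(S[...,2]<102);A.append(S[k])
    P=np.vstack(A).astype(np.float32);e=np.linalg.eigh(np.cov(P[:,:2].T))[1][:,1]
    r=cv2.minAreaRect(P[:,:2]);print(n,len(P),P.mean(0).round(1),'pca',np.degrees(np.arctan2(e[1],e[0])),r)
# green mark direction
for n,f in(('top','j9top'),('scene','j9scene')):
    im=cv2.imread(f'pics/{f}.png').astype(int);C=cloud(n,np.load(f'pics/{f}.npy'))
    m=(im[...,1]-np.maximum(im[...,0],im[...,2])>25)&(np.hypot(C[...,0]-619.7,C[...,1]+19)<34)
    u=np.argwhere(m)[:,::-1]
    if len(u):
        g=onplane(n,u.mean(0,keepdims=True),57)[0];print('mark',g,np.degrees(np.arctan2(g[1]+19.2,g[0]-619.7)))
E
```

```text
Traceback (most recent call last):
cv2.error: OpenCV(4.12.0) /io/opencv/modules/imgproc/src/convhull.cpp:143: error: (-215:Assertion failed) total >= 0 && (depth == CV_32F || depth == CV_32S) in function 'convexHull'
```

```bash
python3 - <<'E'
from h import *
for n in('top','scene'):
    A=[]
    for _ in range(4):
        im,d=camera(n);S=cloud(n,d);k=(np.hypot(S[...,0]-619.7,S[...,1]+19)<24)&(S[...,2]>(86 if n=='top' else 84))&(S[...,2]<102);A.append(S[k])
    P=np.vstack(A);e=np.linalg.eigh(np.cov(P[:,:2].T))[1][:,1]
    r=cv2.minAreaRect(np.ascontiguousarray(P[:,:2],dtype=np.float32));print(n,len(P),P.mean(0).round(1),'pca',np.degrees(np.arctan2(e[1],e[0])),r)
for n,f in(('top','j9top'),('scene','j9scene')):
    im=cv2.imread(f'pics/{f}.png').astype(int);C=cloud(n,np.load(f'pics/{f}.npy'))
    m=(im[...,1]-np.maximum(im[...,0],im[...,2])>25)&(np.hypot(C[...,0]-619.7,C[...,1]+19)<34)
    u=np.argwhere(m)[:,::-1]
    if len(u):
        g=onplane(n,u.mean(0,keepdims=True),57)[0];print('mark',g,np.degrees(np.arctan2(g[1]+19.2,g[0]-619.7)))
E
```

```text
top 197 [619.2 -19.1  93.4] pca 62.497543092837475 ((620.0719604492188, -18.909147262573242), (29.225677490234375, 14.869606971740723), 60.294189453125)
scene 271 [624.1 -23.8  90.9] pca 62.234089605952896 ((623.7605590820312, -21.30750846862793), (32.40351104736328, 16.578283309936523), 64.32476043701172)
mark [629.28464424   3.3038993   57.        ] 66.93034183285893
mark [632.72630716   0.68599143  57.        ] 56.77321977245765
```

```bash
python3 -c "
from plant import *
print(sense()['clock']);print(sign_off())"
```

```text
36.2333
the job is handed in; nothing more can be done
None
```

The job is handed in at 36 s on the clock; `sign_off()` gives no verdict, so this rests on my own checks. I switched the power off, set the orange knob to the green mark, stood the three blue-capped jars in the tray, then switched the power back on.

- **Toggle:** in the last pictures it leans to the green dot (on).
- **Knob:** the bar lies at about 62.4°, against a target of about 63.5°. The green mark itself measured 57° in one view and 67° in the other; the target lies between the two.
- **Jars:** only three were on the mat. They stand in compartments (38, -76), (38, 76) and (-38, 76), each with its top at about 135 mm, and plane fits put each within 0.03 rad of upright.
- **Knocked jar:** the jar in (38, -76) moved about 10 mm after I set it down. It is still upright and inside its compartment, close to the far wall.
- **Bystanders:** the flask in the tray and the bung look unmoved in the last picture. The tall flask was outside that crop, so I did not check it, but the arm never went near it. I saw no contact with the grey knobs.
- **Tool drift:** the tool's tilt crept up to about 0.16 rad by the end. I could not correct it with these moves, and I saw no harm from it.

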